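# Match the display easel and load it

## Robot

A 6-joint arm with a two-finger parallel gripper is mounted at the origin on the work surface. World frame = base frame: x ahead of the robot, y to its left, z up, the work surface at z = 0. Lengths are in mm, angles in rad, forces in N, time in s.
With the tool pointing down it reaches from about 300 to 775 mm from the base axis. Payload 14.6 kg.
Tool frame: the origin (TCP) lies on the centre line of the jaws, within the pads' length; the fingertips stand 22 mm ahead of it and the grasp point (between the pads) lies 3 mm ahead of it (manip.tcp_to_tips is the distance from the TCP to the fingertips, in mm); z points along the fingers, y is the direction in which the jaws open and shut (so a half turn about z gives the same grasp; the last joint's range is limited). The gripper opens to 94 mm and grips with 3 to 60 N. Pads are 16 mm wide; open, the fingers measure 119 mm over their backs; the gripper's body (75 mm by 177 mm) begins 78 mm behind the grasp point.
Start: joints at [-1.267, 0.3, 1.521, -0, 1.321, -0.067], TCP at [199.291, -512.613, 227.446] pointing down, gripper open.
Joint ranges: [-3.03, 3.03], [-0.79, 2.21], [0.23, 2.52], [-1.04, 4.18], [0, 3.07], [-2.55, 2.55]. Speed limits (rad/s): [2.22, 2.22, 2.57, 3.14, 3.14, 3.14].

## Interface

Orientations are given as [roll, pitch, yaw] about the fixed x, y, z axes, in that order (R = Rz(yaw) Ry(pitch) Rx(roll)).
In Python, from cell import manip, vision, workorder gives the robot as it stands.
- The arm moves only by the tool carry_out, never from a script. Its argument "deltas" is a list of rows, each a list of 3 entries, a list of its own where there are three numbers: the shift along the tool's x, y, z in cm, then the turn about the tool's z in degrees, then the opening, from 0 (shut) to 1 (fully open). A call has 1 to 20 rows; each row shifts and turns the commanded pose from where the row before left it, along the tool's axes as they then stand; what a row does not reach is not made up. A row lasts 1/12 s, in which the tool goes at most 41.7 mm and 7.16 degrees, less where a joint would pass 70% of its speed; a pose out of reach is approached as far as the arm can. A call with a gripper value outside its range is refused whole. The fingers move at their own pace and stop on an object; "grip_force" is the grip in N (left out, the last holds). Time passes only in rows, so rows that do not move let the fingers close. It gives the time, the measured TCP pose, the force and the opening at its end, in the units of the state.
- manip.read_state(): the state, without advancing time (a new reading comes with each control period).
- vision.camera(name): name is "scene" or "top" or "wrist"; returns (picture, depth): 420x560x3 uint8, red, green, blue; 420x560 float32, mm along the optical axis (not along the pixel's ray), 0 where there is no reading.
- vision.calibration(name): a dict with "mtx" (3x3 intrinsics, pixels), "eye" and "orientation" of the camera in the world. Camera axes: x right, y down, z forward; pixel columns grow to the right and rows downward; lengths in mm; the calibration is good to about 2 mm. A picture is of the moment at which its call begins: read the wrist's pose just before it. calibration takes no time and is no camera call; for the wrist camera it gives the pose at the moment of the call.
- workorder.sign_off(): hands the job in, once; it reports no verdict.
The state is a dict: "clock": time; "joints": joint angles; "qd": joint speeds; "effort": joint torques, N m; "eef_pos": TCP position; "eef_rot": TCP orientation; "wrist_force": force on the tool from outside, world axes, zero at the start; "moment": the same for the moment, N m; "finger_gap": finger opening in mm.
Only numpy, scipy, OpenCV 4.12 (cv2) and the standard library are available. Lean on these libraries where they do the work, as an engineer would, in place of code of your own. Each camera call takes 0.05 s, during which the arm holds its last target.

## Task

Raise the empty display easel from its laid-back position to the same lean as the loaded easel beside it, let go and check that its stiff hinge holds. Then gently stand the loose tall packet upright in the middle of its ledge, leaning back flat and square against the panel as on the neighbour. Leave the neighbour easel and all the other goods where they are.

Things in the scene. Friction and masses are not known exactly. Their poses are not given: they have to be found in the camera images.
- easel: Fixed foot of the EMPTY easel, the one to set. Brown wood, screwed on a dark plank 18 mm thick that lies on the table; foot 90 x 134 mm. Origin: centre of its underside (on the plank top). x points to the display side (away from the robot), y to the robot's left along the hinge, z up; the hinge axis runs along y, 45 mm above the origin. The empty easel stands to the left or right of the loaded one, with the same yaw, centres 160 mm apart.
- panel (a joint): Lean of the empty easel's plywood panel, rad: 0 = upright, growing as its top leans back toward the robot (stop at 1.2). A stiff friction hinge: it stays where it is left, also under the packet's weight, and takes about 3 to 6 N at the bar to move. Begins laid far back, 0.85 to 1.05.
- panel_bar (a point): Centre of the empty easel's steel grip bar, 12 mm thick and 96 mm long, parallel to the hinge and 140 mm from it along the panel; 30 mm beyond the panel's top edge, held by two thin posts 84 mm apart, free between them: can be pinched across from above. Axes as panel_seat.
- panel_seat (a point): Middle of the top face of the empty easel's ledge where the packet's underside centre belongs. It turns with the panel: z up along the panel, x out of the panel's face, y along the hinge. It lies 24 mm in x from the hinge axis, at z = 0. Panel 110 mm wide, 110 mm high, 10 mm thick (its front face is 19 mm behind this point); ledge 46 mm deep, square to the panel, with a lip 8 mm high at its front.
- panel2 (a joint): Lean of the loaded neighbour's panel, same meaning: the lean to match (0.25 to 0.55). Must not be changed.
- panel2_seat (a point): The same ledge point on the loaded neighbour easel (same size and build), which already carries a fixed show packet of the same look and size as the loose one (160 mm along the panel, standing above the bar).
- packet_center (a point): Centre (half-way up) of the loose tall kraft packet, rigid, about 0.2 to 0.36 kg: 38 mm (own x) x 52 mm (own y) x 160 mm (own z). It begins standing upright on the table to the right of the plank; its two broad faces look along its own x.
- gourd1: Bystander: round dark wooden drinking gourd, 76 mm wide, 75 mm high, on the robot side of the plank. Origin at underside centre.
- gourd2: Bystander: terracotta cup, 78 mm wide, 78 mm high, beyond the plank to the right. Origin at underside centre.
- flask: Bystander: dark steel bottle, 76 mm wide, 190 mm high, at the right. Origin at underside centre.
- tin: Bystander: round tin, 80 mm wide, 100 mm high, at the left. Origin at underside centre.
- teabox: Bystander: flat box 100 x 150 x 50 mm, at the left. Origin at underside centre.
- scoop: Bystander: wooden spoon 170 mm long lying on the robot's side of the plank.
- panel2_bar (a point): Centre of the loaded neighbour's grip bar, 140 mm from its hinge.
There are look-alikes about, which are no part of the job. Leave any black or yellow look-alike of the part that bears packet_center alone.

How it is judged (in metres and radians):
On the way:
1. the empty easel has been set to its neighbour's lean (within 0.07 rad) and, let go, holds it for half a second, before the packet is put on it (angle between the z axis of panel_seat and the z axis of panel2_seat, either way round below 0.07 rad and contact force between the arm and easel below 0.1 N and contact force between easel and packet below 0.1 N), for 0.5 s.
At the end, for the whole second after the job is handed in: The set easel is still, within 0.07 rad of its neighbour's lean; the packet rests untouched on its ledge (7 mm), behind the lip, within 18 mm of the middle, within 0.13 rad of the panel's lean and 0.2 rad of square. Neighbour's bar moved under 6 mm, each bystander under 30 mm (angle between the z axis of panel_seat and the z axis of panel2_seat, either way round below 0.07 rad and x of packet_center in the frame of panel_seat between -0.012 and 0.014 m and y of packet_center in the frame of panel_seat between -0.018 and 0.018 m and z of packet_center in the frame of panel_seat between 0.073 and 0.087 m and angle between the z axis of packet_center and the z axis of panel_seat, either way round below 0.13 rad and angle between the y axis of packet_center and the y axis of panel_seat, either way round below 0.2 rad and linear speed of packet below 0.02 m/s and velocity of joint panel between -0.02 and 0.02 rad/s and distance of panel2_bar from where it was at the start of the episode below 0.006 m and distance of each of gourd1, gourd2, flask, tin, teabox, scoop from where it was at the start of the episode below 0.03 m).
It fails at once if the packet is dropped or knocked so that it falls or flies free of the fingers (as from 10 mm or more) (linear speed of packet above 0.45 m/s and contact force between the fingers and packet below 0.1 N).
It fails at once if the loaded neighbour's lean is changed by over about 0.04 rad (distance of panel2_bar from where it was at the start of the episode above 0.006 m).
It fails at once if the packet is rammed on the easel (over 150 N) (contact force between easel and packet above 150 N).
It fails at once if a bystander is pushed or knocked over (distance of any of gourd1, gourd2, flask, tin, teabox, scoop from where it was at the start of the episode above 0.03 m).
It also fails if it takes over 61 s, if anything falls off the work surface, if the arm or the gripper's body presses on something with over 40 N, if the wrist force passes 120 N, or if a joint passes its speed limit or range.

## Working session

There is one attempt and no reset: what is moved stays moved. The work goes in short steps, Python scripts to look and compute and a tool call to move; the robot and the scene stay as the last step left them, time stands still between calls to the robot, and variables do not carry over. Pictures are saved under pics/ and viewed, and the job is handed in when it is done.

Besides the shell and the picture viewer there is one more tool, called after "Emit:" as name(argument=value, ...) on one line, values as JSON. carry_out: Moves the arm, as the interface text tells. Its arguments: {"type":"object","properties":{"deltas":{"type":"array","items":{"type":"array"}},"grip_force":{"type":"number"}},"required":["deltas"]}

```bash
ls; mkdir -p pics
python3 - <<'E'
from cell import manip, vision, workorder
import cv2, numpy as np
print(manip.read_state())
for n in ["scene","top"]:
    im,d=vision.camera(n)
    cv2.imwrite(f"pics/{n}0.png",im[:,:,::-1]); np.save(f"pics/{n}0.npy",d)
    c=vision.calibration(n); print(n,c)
E
```

```text
pics
{'clock': 0.0, 'joints': array([-1.26661267e+00,  3.00482948e-01,  1.52158177e+00, -4.69614767e-06,
        1.32070890e+00, -6.65706706e-02]), 'qd': array([ 0.00094435, -0.00099947, -0.00172552, -0.00018651, -0.0010473 ,
        0.00014098]), 'effort': array([-4.15803597e-04, -5.31809592e+01, -3.52740884e+01,  7.08039198e-02,
        2.43794970e-02, -6.73856448e-05]), 'eef_pos': array([ 199.21437329, -512.39580374,  226.87952844]), 'eef_rot': array([-3.14041400e+00, -7.40209178e-05,  3.70755450e-01]), 'wrist_force': array([-0.37535977, -0.00090183, -0.87079455]), 'moment': array([ 0.03920499, -0.03484582,  0.06784623]), 'finger_gap': 93.90920626700813}
scene {'mtx': array([[422.63411389,   0.        , 278.56458177],
       [  0.        , 422.63411389, 219.55998126],
       [  0.        ,   0.        ,   1.        ]]), 'eye': array([1605.35972785, -330.58087533, 1048.24031325]), 'orientation': array([-2.27013937,  0.01474768,  1.26551055])}
top {'mtx': array([[518.71196671,   0.        , 277.95890465],
       [  0.        , 518.71196671, 207.08711332],
       [  0.        ,   0.        ,   1.        ]]), 'eye': array([ 329.73625992,  -14.24846158, 1533.47615038]), 'orientation': array([-2.95761421e+00,  1.16753215e-03, -1.58038360e+00])}
```

View pics/scene0.png

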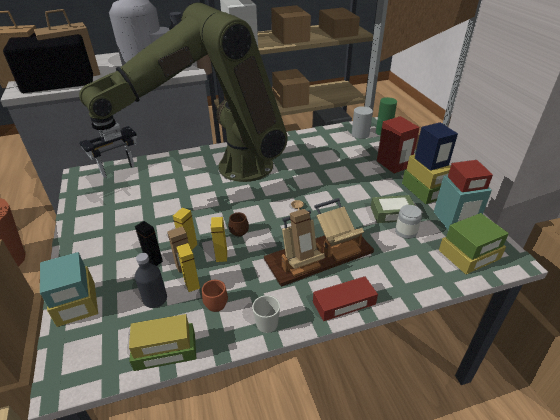

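View pics/top0.png

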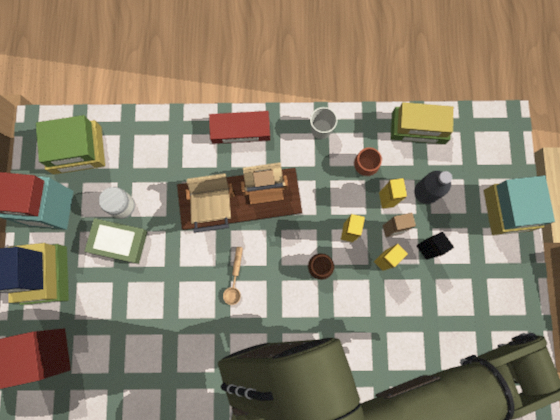

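```bash
cat > h.py <<'E'
import numpy as np, cv2
from scipy.spatial.transform import Rotation as R
from cell import manip, vision, workorder
def rot(o): return R.from_euler('xyz',o).as_matrix()
def pts(c,d):
    K=c['mtx']; v,u=np.mgrid[:d.shape[0],:d.shape[1]]
    P=np.stack([(u-K[0,2])/K[0,0]*d,(v-K[1,2])/K[1,1]*d,d],-1)
    return P@rot(c['orientation']).T+c['eye']
def proj(c,p):
    q=(np.atleast_2d(p)-c['eye'])@rot(c['orientation']); q=q@c['mtx'].T
    return q[:,:2]/q[:,2:]
def shot(n,tag):
    c=vision.calibration(n); im,d=vision.camera(n)
    cv2.imwrite(f"pics/{tag}.png",im[:,:,::-1]); np.save(f"pics/{tag}.npy",d)
    np.save(f"pics/{tag}_c.npy",c,allow_pickle=True)
    return c,im,d
def load(tag):
    return np.load(f"pics/{tag}_c.npy",allow_pickle=True).item(),cv2.imread(f"pics/{tag}.png"),np.load(f"pics/{tag}.npy")
def crop(tag,u0,v0,u1,v1,out):
    im=cv2.imread(f"pics/{tag}.png")[v0:v1,u0:u1]; s=min(800/(u1-u0),600/(v1-v0))
    cv2.imwrite(f"pics/{out}.png",cv2.resize(im,None,fx=s,fy=s,interpolation=cv2.INTER_CUBIC)); print(out,s)
E
python3 - <<'E'
from h import *
for n in ["scene","top"]: np.save(f"pics/{n}0_c.npy",vision.calibration(n),allow_pickle=True)
crop("top0",170,155,310,245,"ct1"); crop("top0",330,150,460,280,"ct2"); crop("scene0",250,190,390,290,"cs1"); crop("scene0",130,195,240,310,"cs2")
E
```

```text
ct1 5.714285714285714
ct2 4.615384615384615
cs1 5.714285714285714
cs2 5.217391304347826
```

View pics/ct1.png

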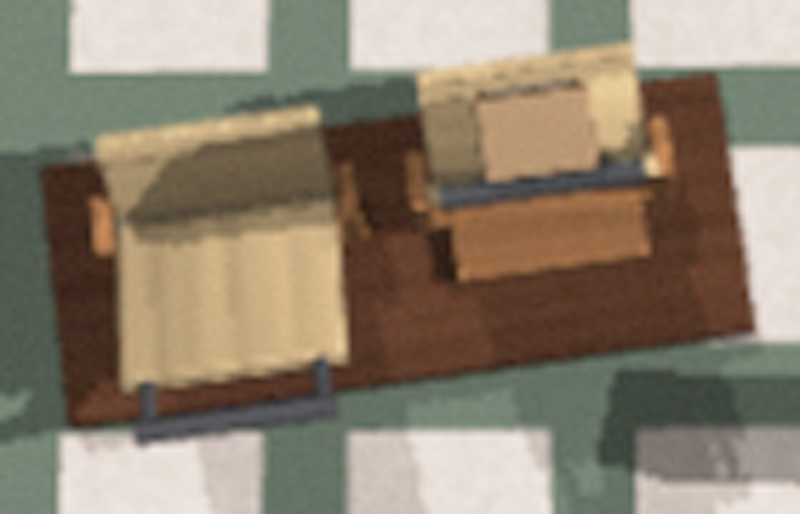

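View pics/ct2.png

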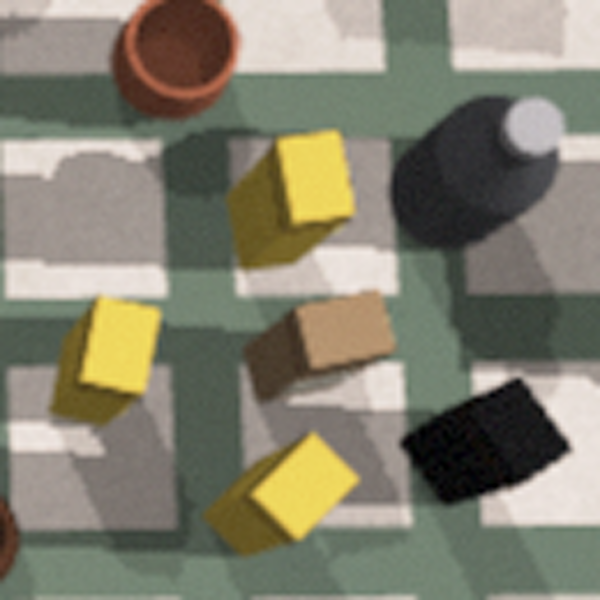

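View pics/cs1.png

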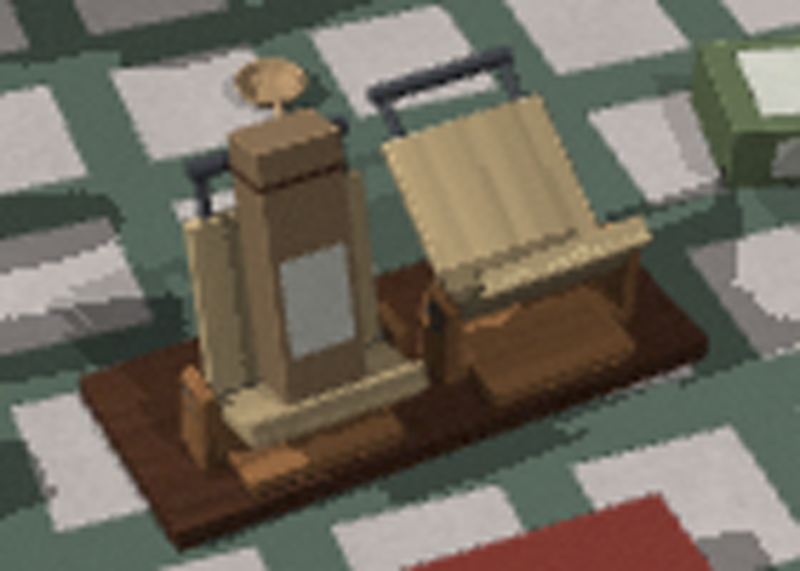

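View pics/cs2.png

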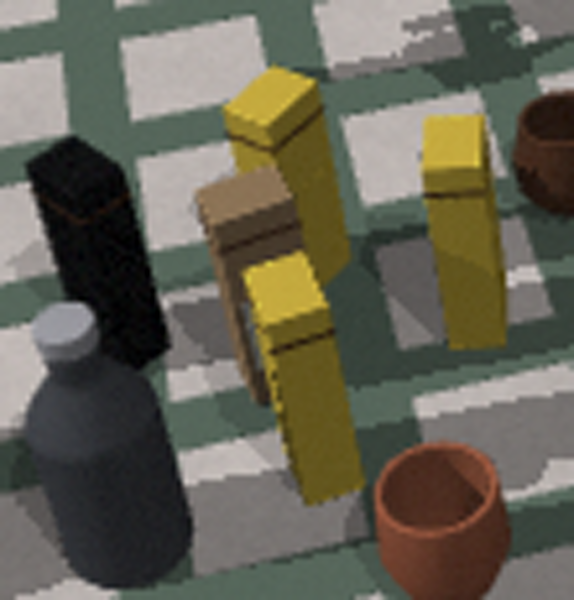

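Run:
```python
from h import *
def plane(tag,poly,off,s,name):
    c,im,d=load(tag); P=pts(c,d)
    m=np.zeros(d.shape,np.uint8); cv2.fillPoly(m,[np.int32(np.round(np.array(poly)/s+off))],1)
    q=P[(m>0)&(d>0)]; 
    for _ in range(3):
        ce=q.mean(0); u,sv,vt=np.linalg.svd(q-ce); n=vt[2]; r=(q-ce)@n; q=q[np.abs(r)<max(2.5*r.std(),1)]
    if n[0]<0:n=-n
    h=np.hypot(n[0],n[1]); print(name,len(q),"c",ce.round(1),"n",n.round(3),"rms",r.std().round(2),"lean(atan nz/h)",np.arctan2(n[2],h).round(3),"yaw",np.arctan2(n[1],n[0]).round(3))
    return ce,n
S=5.714
plane("top0",[(130,235),(335,225),(340,350),(140,375)],(170,155),S,"empty panel top")
plane("scene0",[(395,150),(535,110),(580,220),(450,270)],(250,190),S,"empty panel scene")
plane("scene0",[(250,205),(340,180),(360,355),(285,380)],(250,190),S,"pkt2 front")
plane("scene0",[(195,235),(235,225),(250,380),(222,390)],(250,190),S,"panel2 scene L")
for t,uv in [("top0",(402,221)),("top0",(397,221)),("top0",(407,221)),]:
    c,im,d=load(t); print(t,uv,pts(c,d)[uv[1],uv[0]].round(1))
# packet top face: cloud z>150 kraft region
c,im,d=load("top0"); P=pts(c,d)
m=np.zeros(d.shape,np.uint8); poly=np.array([(290,300),(385,285),(400,350),(305,375)])/4.615+(330,150)
cv2.fillPoly(m,[np.int32(np.round(poly))],1)
k=(m>0)&(np.abs(P[...,2]-160)<8); q=P[k]; print(len(q),q.mean(0).round(1))
(cx,cy),(w,h),a=cv2.minAreaRect(q[:,:2].astype(np.float32)); print("rect",cx,cy,w,h,a)
```

```text
empty panel top 856 c [599.  173.1 102.1] n [0.539 0.073 0.839] rms 2.1 lean(atan nz/h) 0.996 yaw 0.135
empty panel scene 591 c [602.7 178.   98.6] n [0.53  0.081 0.844] rms 2.69 lean(atan nz/h) 1.005 yaw 0.151
pkt2 front 482 c [692.8  27.7 143.5] n [0.953 0.129 0.273] rms 2.29 lean(atan nz/h) 0.276 yaw 0.135
panel2 scene L 197 c [666.  -12.5 115.3] n [0.945 0.176 0.277] rms 1.82 lean(atan nz/h) 0.281 yaw 0.184
top0 (402, 221) [ 545.  -348.4  154.2]
top0 (397, 221) [ 544.  -333.3  161.7]
top0 (407, 221) [ 544.  -360.4  160. ]
271 [ 543.1 -351.4  160.3]
rect 543.4150390625 -352.0433654785156 37.90949630737305 52.71034240722656 11.626213073730469
```

Run:
```python
from h import *
S=5.714
c,im,d=load("top0"); P=pts(c,d)
def ray(tag,uv,z):
    c,_,_=load(tag); r=rot(c['orientation'])@np.linalg.inv(c['mtx'])@np.array([uv[0],uv[1],1.]); return c['eye']+r*(z-c['eye'][2])/r[2]
cor=[ray("top0",(170+a/S,155+b/S),18) for a,b in [(40,168),(715,75),(755,330),(72,425)]]
cor=np.array(cor); print("plank",cor.round(1).tolist(), cor.mean(0))
e=cor[0]-cor[1]; e2=cor[3]-cor[2]; print("yaw",np.arctan2(-e[0],e[1]),np.arctan2(-e2[0],e2[1]))
m=np.zeros(d.shape,np.uint8); cv2.fillPoly(m,[np.int32(np.round(np.array([(140,425),(333,400),(333,412),(140,437)])/S+(170,155)))],1)
q=P[(m>0)&(d>0)]; print(q.round(0).tolist()[:50]); 
print("bar1 ends",ray("top0",(170+137/S,155+432/S),138).round(1),ray("top0",(170+335/S,155+408/S),138).round(1))
m=np.zeros(d.shape,np.uint8); cv2.fillPoly(m,[np.int32(np.round(np.array([(445,192),(640,168),(640,178),(445,205)])/S+(170,155)))],1)
q=P[(m>0)&(d>0)]; print("bar2", np.median(q,0),q[:,2].round(0).tolist())
print("bar2 ends",ray("top0",(170+440/S,155+198/S),200).round(1),ray("top0",(170+660/S,155+168/S),200).round(1))
```

```text
plank [[683.9, 286.7, 18.0], [730.7, -68.1, 18.0], [594.0, -86.7, 18.0], [547.6, 266.6, 18.0]] [639.03041514  99.63935846  18.        ]
yaw 0.1311790049581671 0.1303194567880006
[[541.0, 132.0, 141.0], [541.0, 129.0, 137.0], [541.0, 126.0, 142.0], [540.0, 123.0, 149.0], [562.0, 134.0, 4.0], [538.0, 153.0, 144.0], [538.0, 150.0, 144.0], [538.0, 147.0, 146.0], [538.0, 145.0, 145.0], [537.0, 142.0, 147.0], [538.0, 140.0, 143.0], [537.0, 136.0, 148.0], [537.0, 134.0, 147.0], [538.0, 132.0, 143.0], [537.0, 128.0, 148.0], [538.0, 126.0, 142.0], [537.0, 123.0, 149.0], [539.0, 122.0, 132.0], [536.0, 175.0, 139.0], [535.0, 172.0, 144.0], [535.0, 169.0, 146.0], [535.0, 166.0, 146.0], [535.0, 164.0, 145.0], [535.0, 161.0, 143.0], [535.0, 158.0, 145.0], [535.0, 156.0, 145.0], [535.0, 153.0, 145.0], [535.0, 151.0, 142.0], [535.0, 147.0, 148.0], [535.0, 145.0, 147.0], [536.0, 143.0, 138.0], [535.0, 140.0, 143.0], [536.0, 137.0, 140.0], [535.0, 134.0, 145.0], [535.0, 131.0, 147.0], [535.0, 129.0, 140.0], [535.0, 126.0, 141.0], [535.0, 124.0, 142.0], [536.0, 121.0, 137.0], [533.0, 197.0, 141.0], [53
[... 408 characters left out ...]
204.0, 208.0, 200.0, 204.0, 206.0, 201.0, 202.0, 202.0, 205.0, 201.0, 200.0, 209.0, 206.0, 203.0, 206.0, 203.0, 203.0, 196.0, 198.0, 201.0, 204.0, 204.0, 200.0, 207.0, 207.0, 204.0, 202.0, 202.0, 210.0, 201.0, 204.0, 196.0, 202.0, 202.0, 208.0, 194.0, 203.0, 204.0, 200.0, 201.0, 202.0, 200.0, 204.0, 207.0, 203.0, 206.0, 202.0, 205.0, 197.0, 204.0, 201.0, 201.0, 202.0, 198.0, 201.0, 202.0, 199.0, 200.0, 199.0, 197.0, 206.0, 204.0, 206.0, 205.0, 202.0, 205.0, 197.0, 201.0, 205.0, 202.0, 203.0, 207.0, 199.0, 203.0, 198.0, 198.0, 197.0, 204.0, 208.0, 203.0, 203.0, 205.0, 199.0, 210.0, 200.0, 204.0, 203.0, 200.0, 201.0, 203.0, 196.0, 200.0, 197.0]
bar2 ends [625.3  65.9 200. ] [638.5 -35.5 200. ]
```

Emit:
carry_out(deltas=[[[0,0,-0.7],-6.94,1],[[0,0,-0.7],-6.94,1],[[0,0,-0.7],-6.94,1],[[0,0,-0.7],-6.94,1],[[0,0,-0.7],-6.94,1],[[0,0,-0.7],-6.94,1],[[0,0,-0.7],-6.94,1],[[0,0,-0.7],-6.94,1],[[0,0,-0.7],-6.94,1],[[0,0,-0.7],-6.94,1],[[0,0,-0.7],-6.94,1],[[0,0,0],0,1]])

```text
clock: 1.1
eef_pos: [199.4, -512.8, 305.4]
eef_rot: [3.141, 0.001, 1.709]
wrist_force: [0.1, -0.1, 0.1]
finger_gap: 93.8
```

```bash
cat >> h.py <<'E'
def delta(pos,yawdeg):
    s=manip.read_state(); M=rot(s['eef_rot']); y=s['eef_rot'][2]
    t=(y-np.radians(yawdeg)); t=np.degrees(np.arctan2(np.sin(t),np.cos(t)))
    dw=np.array(pos)-s['eef_pos']
    print("pos",s['eef_pos'].round(1),"rot",s['eef_rot'].round(4),"F",s['wrist_force'].round(2),"gap",s['finger_gap'].round(1),"t",s['clock'])
    print("turn",t.round(2),"shift before turn cm",(M.T@dw/10).round(2)," after turn",(R.from_euler('z',-t,degrees=True).as_matrix()@(M.T@dw)/10).round(2))
E
python3 - <<'E'
from h import *
delta([490,160,300],97.5)
c=vision.calibration("wrist"); s=manip.read_state(); M=rot(s['eef_rot'])
print("cam in tool",M.T@(c['eye']-s['eef_pos']), (M.T@rot(c['orientation'])).round(3),c['mtx'])
E
```

```text
Traceback (most recent call last):
  File "h.py", line 26, in delta
    print("pos",s['eef_pos'].round(1),"rot",s['eef_rot'].round(4),"F",s['wrist_force'].round(2),"gap",s['finger_gap'].round(1),"t",s['clock'])
                                                                                                      ^^^^^^^^^^^^^^^^^^^^^
AttributeError: 'float' object has no attribute 'round'
```

```bash
sed -i "s/s\['finger_gap'\].round(1)/round(s['finger_gap'],1)/" h.py
python3 - <<'E'
from h import *
delta([490,160,305],97.5)
c=vision.calibration("wrist"); s=manip.read_state(); M=rot(s['eef_rot'])
print("cam in tool",M.T@(c['eye']-s['eef_pos']), (M.T@rot(c['orientation'])).round(3),c['mtx'])
E
```

```text
pos [ 199.4 -512.8  305.4] rot [3.1414e+00 1.3000e-03 1.7092e+00] F [ 0.15 -0.07  0.12] gap 93.8 t 1.1
turn 0.43 shift before turn cm [ 6.263e+01  3.807e+01 -3.000e-02]  after turn [ 6.291e+01  3.760e+01 -3.000e-02]
cam in tool [  71.9511943    -0.90034051 -157.08098034] [[-0.001 -0.968 -0.251]
 [ 1.    -0.001  0.   ]
 [-0.001 -0.251  0.968]] [[367.79525471   0.         278.48633466]
 [  0.         367.79525471 215.68446686]
 [  0.           0.           1.        ]]
```

Emit:
carry_out(deltas=[[[3.14,1.9,0],0,1],[[3.14,1.9,0],0,1],[[3.14,1.9,0],0,1],[[3.14,1.9,0],0,1],[[3.14,1.9,0],0,1],[[3.14,1.9,0],0,1],[[3.14,1.9,0],0,1],[[3.14,1.9,0],0,1],[[3.14,1.9,0],0,1],[[3.14,1.9,0],0,1],[[3.14,1.9,0],0,1],[[3.14,1.9,0],0,1],[[3.14,1.9,0],0,1],[[3.14,1.9,0],0,1],[[3.14,1.9,0],0,1],[[3.14,1.9,0],0,1],[[3.14,1.9,0],0,1],[[3.14,1.9,0],0,1],[[3.14,1.9,0],0,1],[[3.14,1.9,0],0,1]])

```text
clock: 2.77
eef_pos: [493.3, 162.0, 303.8]
eef_rot: [-3.141, 0.0, 1.699]
wrist_force: [-0.1, -1.0, 0.7]
finger_gap: 93.7
```

Emit:
carry_out(deltas=[[[0,0,0],0.43,1],[[0,0,0],0,1],[[0,0,0],0,1]])

```text
clock: 3.02
eef_pos: [492.8, 159.6, 303.9]
eef_rot: [-3.141, 0.0, 1.694]
wrist_force: [-0.0, 0.7, -0.5]
finger_gap: 93.8
```

Run:
```python
from h import *
delta([533.7,165.6,305],97.5)
shot("wrist","w1")
```

```text
pos [492.8 159.6 303.9] rot [-3.1406e+00  3.0000e-04  1.6935e+00] F [-0.02  0.66 -0.5 ] gap 93.8 t 3.0167
turn -0.47 shift before turn cm [ 0.09  4.13 -0.11]  after turn [ 0.06  4.14 -0.11]
```

View pics/w1.png

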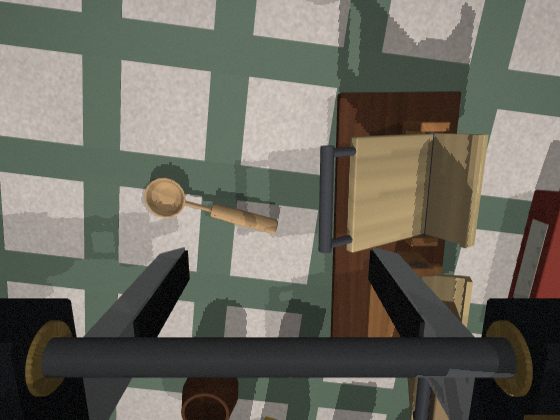

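Run:
```python
from h import *
c,im,d=load("w1"); P=pts(c,d)
q=P[150:248,322:332].reshape(-1,3); q=q[(q[:,2]>110)&(q[:,2]<170)]; print("bar top",q.mean(0),np.percentile(q[:,2],[10,50,90]))
rows=[P[a:a+20,322:332].reshape(-1,3).mean(0).round(1).tolist() for a in (150,190,225)]; print(rows)
# panel plane
q=P[145:235,362:425].reshape(-1,3)
for _ in range(3):
    ce=q.mean(0); u,s,vt=np.linalg.svd(q-ce,full_matrices=False); n=vt[2]*np.sign(vt[2][2]); r=(q-ce)@n; q=q[np.abs(r)<2.5*r.std()+.5]
print(ce,n,r.std(),"lean",np.arctan2(n[2],np.hypot(*n[:2])),"yaw",np.arctan2(n[1],n[0]))
l=np.arctan2(n[2],np.hypot(*n[:2])); yw=.131; X=np.array([np.cos(yw),np.sin(yw),0])
p=ce-5*n; t=(p[2]-63)/np.cos(l); print("hinge line pt",p+t*np.array([*(np.sin(l)*X[:2]),-np.cos(l)]))
```

```text
bar top [533.3179217  169.23165617 143.51398319] [142.17560961 143.56436194 144.73982092]
[[527.7, 203.6, 145.2], [532.9, 169.5, 146.7], [538.1, 137.3, 144.9]]
[606.09828887 177.59392887  97.3487415 ] [0.53308224 0.07099137 0.8430798 ] 0.5126467230406205 lean 1.0029845612082848 yaw 0.13239254293987324
hinge line pt [650.26753255 183.40965058  63.        ]
```

Emit:
carry_out(deltas=[[[0.35,2.0,0],-0.47,0.32],[[0.35,2.0,0],0,0.32],[[0,0.1,3.0],0,0.32],[[0,0,3.0],0,0.32],[[0,0,3.0],0,0.32],[[0,0,1.5],0,0.32],[[0,0,0],0,0.32],[[0,0,0],0,0.32],[[0,0,0],0,0.32]])

```text
clock: 3.82
eef_pos: [533.4, 171.8, 201.3]
eef_rot: [3.139, -0.0, 1.703]
wrist_force: [-0.4, -0.5, 0.0]
finger_gap: 37.4
```

Run:
```python
from h import *
delta([533.3,168,151.5],97.5)
shot("wrist","w2")
```

```text
pos [533.4 171.8 201.3] rot [ 3.1392e+00 -3.0000e-04  1.7025e+00] F [-0.44 -0.46  0.04] gap 37.4 t 3.8167
turn 0.05 shift before turn cm [-0.38 -0.07  4.98]  after turn [-0.38 -0.07  4.98]
```

View pics/w2.png

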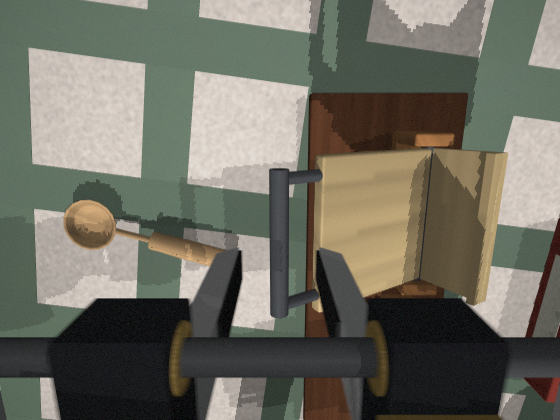

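Emit:
carry_out(deltas=[[[-0.2,0,1.5],0,0.32],[[0,0,1.5],0,0.32],[[0,0,1.2],0,0.32],[[0,0,0.8],0,0.32],[[0,0,0],0,0.32],[[0,0,0],0,0.32]])

```text
clock: 4.37
eef_pos: [533.3, 170.3, 149.9]
eef_rot: [3.141, -0.0, 1.704]
wrist_force: [0.9, 0.6, -0.9]
finger_gap: 30.0
```

Emit:
carry_out(deltas=[[[0,0,0],0,0.1],[[0,0,0],0,0.1],[[0,0,0],0,0.1],[[0,0,0],0,0],[[0,0,0],0,0],[[0,0,0],0,0],[[0,0,0],0,0]], grip_force=12)

```text
clock: 4.95
eef_pos: [533.7, 170.4, 150.0]
eef_rot: [3.14, -0.0, 1.704]
wrist_force: [5.8, 1.2, 0.4]
finger_gap: 11.3
```

Run:
```python
import numpy as np
l=np.linspace(1.003,0.28,19); y=-14*np.sin(l); z=-14*np.cos(l)
Y=np.round(y-y[0],2);Z=np.round(z-z[0],2)
print([[[0,round(a,2),round(b,2)],0,0] for a,b in zip(np.diff(Y),np.diff(Z))]); print(Y[-1],Z[-1])
```

```text
[[[0, np.float64(0.31), np.float64(-0.47)], 0, 0], [[0, np.float64(0.33), np.float64(-0.45)], 0, 0], [[0, np.float64(0.35), np.float64(-0.44)], 0, 0], [[0, np.float64(0.37), np.float64(-0.43)], 0, 0], [[0, np.float64(0.38), np.float64(-0.41)], 0, 0], [[0, np.float64(0.4), np.float64(-0.4)], 0, 0], [[0, np.float64(0.41), np.float64(-0.38)], 0, 0], [[0, np.float64(0.43), np.float64(-0.36)], 0, 0], [[0, np.float64(0.45), np.float64(-0.35)], 0, 0], [[0, np.float64(0.45), np.float64(-0.33)], 0, 0], [[0, np.float64(0.47), np.float64(-0.3)], 0, 0], [[0, np.float64(0.48), np.float64(-0.29)], 0, 0], [[0, np.float64(0.5), np.float64(-0.27)], 0, 0], [[0, np.float64(0.5), np.float64(-0.25)], 0, 0], [[0, np.float64(0.51), np.float64(-0.23)], 0, 0], [[0, np.float64(0.53), np.float64(-0.21)], 0, 0], [[0, np.float64(0.53), np.float64(-0.19)], 0, 0], [[0, np.float64(0.53), np.float64(-0.17)], 0, 0]]
7.93 -5.93
```

Emit:
carry_out(deltas=[[[0,0.31,-0.47],0,0],[[0,0.33,-0.45],0,0],[[0,0.35,-0.44],0,0],[[0,0.37,-0.43],0,0],[[0,0.38,-0.41],0,0],[[0,0.4,-0.4],0,0],[[0,0.41,-0.38],0,0],[[0,0.43,-0.36],0,0],[[0,0.45,-0.35],0,0],[[0,0.45,-0.33],0,0],[[0,0.47,-0.3],0,0],[[0,0.48,-0.29],0,0],[[0,0.5,-0.27],0,0],[[0,0.5,-0.25],0,0],[[0,0.51,-0.23],0,0],[[0,0.53,-0.21],0,0],[[0,0.53,-0.19],0,0],[[0,0.53,-0.17],0,0],[[0,0,0],0,0],[[0,0,0],0,0]])

```text
clock: 6.62
eef_pos: [612.5, 180.9, 210.4]
eef_rot: [3.139, -0.0, 1.704]
wrist_force: [1.3, -0.1, 6.1]
finger_gap: 11.6
```

Run:
```python
from h import *
delta([612.1,178,210],97.5)
for n,t in [("scene","s2"),("top","t2")]: shot(n,t)
crop("s2",250,190,390,290,"s2c");crop("t2",170,155,310,245,"t2c")
```

```text
pos [612.5 180.9 210.4] rot [ 3.1386e+00 -1.0000e-04  1.7038e+00] F [ 1.31 -0.07  6.13] gap 11.6 t 6.6167
turn 0.12 shift before turn cm [-0.28 -0.08  0.04]  after turn [-0.28 -0.08  0.04]
s2c 5.714285714285714
t2c 5.714285714285714
```

View pics/s2c.png

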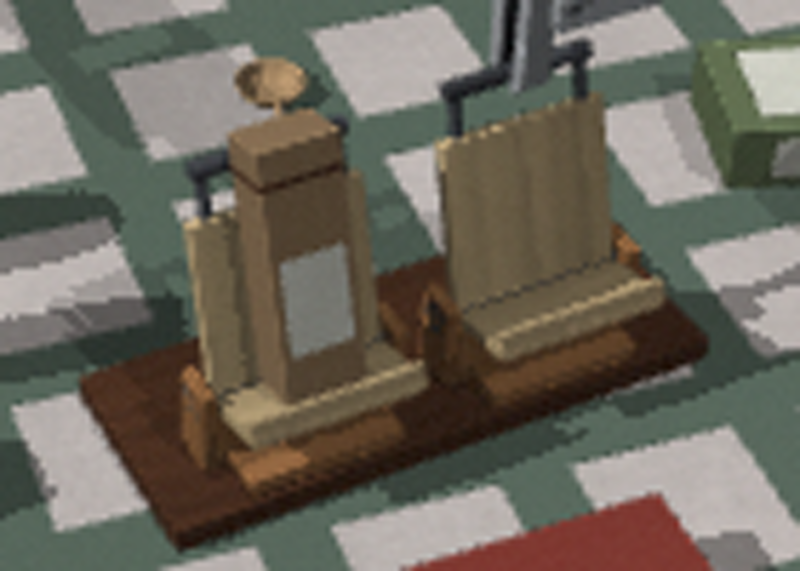

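Emit:
carry_out(deltas=[[[0,0,0],0,0.2],[[0,0,0],0,0.3],[[0,0,0],0,0.35],[[0,0,0],0,0.35],[[0,0,0],0,0.35],[[0,0,-1.5],0,0.35],[[0,0,-2.5],0,0.35],[[0,0,-3],0,0.35],[[0,0,-3],0,0.35],[[0,-3,-2],0,0.35],[[0,-4,0],0,0.35],[[0,-4,0],0,0.35],[[0,-4,0],0,0.35],[[0,0,0],0,0.35],[[0,0,0],0,0.6]])

```text
clock: 7.97
eef_pos: [461.9, 160.9, 329.8]
eef_rot: [3.14, -0.0, 1.704]
wrist_force: [1.1, -0.5, 0.0]
finger_gap: 36.5
```

Run:
```python
from h import *
delta([612.1,178,210],97.5)
for n,t in [("scene","s3"),("top","t3"),("wrist","w3")]: shot(n,t)
crop("s3",250,190,390,290,"s3c");crop("t3",170,155,310,245,"t3c")
```

```text
pos [461.9 160.9 329.8] rot [ 3.1397e+00 -2.0000e-04  1.7044e+00] F [ 1.07 -0.5   0.01] gap 36.5 t 7.9667
turn 0.15 shift before turn cm [-0.3  15.09 12.01]  after turn [-0.26 15.09 12.01]
s3c 5.714285714285714
t3c 5.714285714285714
```

View pics/s3c.png

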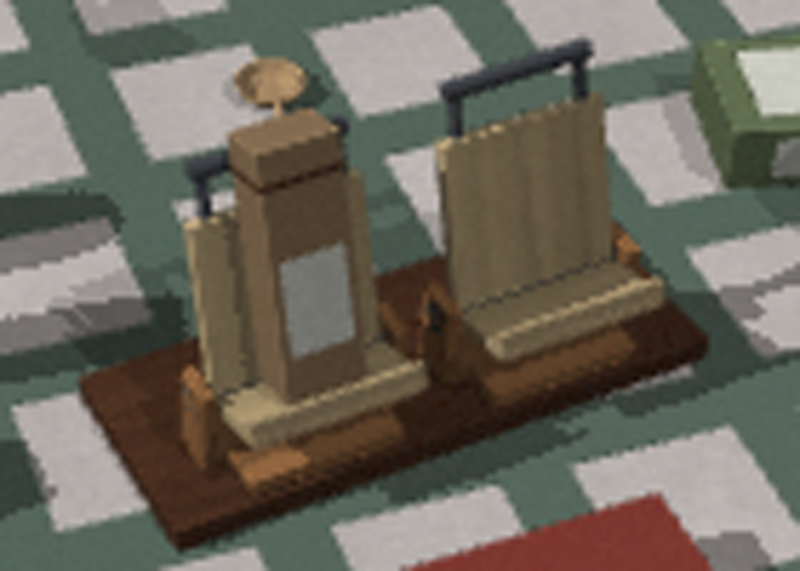

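View pics/t3c.png

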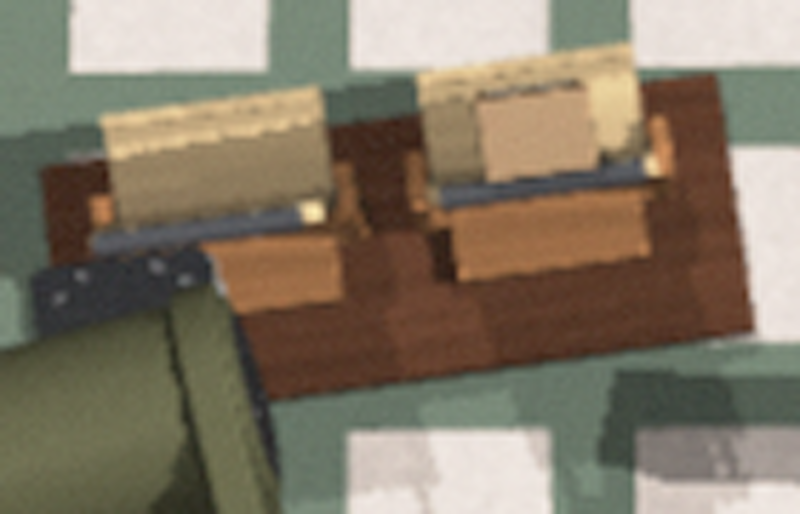

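View pics/w3.png

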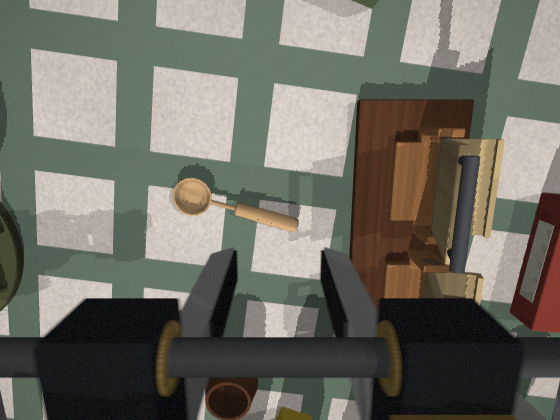

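```bash
cat > pl.py <<'E'
from h import *
def fit(q):
    for _ in range(4):
        ce=q.mean(0); u,s,vt=np.linalg.svd(q-ce,full_matrices=False); n=vt[2]*np.sign(vt[2][0]); r=(q-ce)@n; q=q[np.abs(r)<2.0*r.std()+.5]
    l=np.arctan2(n[2],np.hypot(*n[:2])); return ce.round(1),len(q),"rms",r.std().round(2),"lean",l.round(3),"yaw",np.arctan2(n[1],n[0]).round(3)
def poly(tag,pp,off=(250,190),s=5.714):
    c,im,d=load(tag); P=pts(c,d); m=np.zeros(d.shape,np.uint8); cv2.fillPoly(m,[np.int32(np.round(np.array(pp)/s+off))],1); return P[(m>0)&(d>0)]
E
python3 - <<'E'
from pl import *
for t in ["s2","s3"]:
  print("panel1",fit(poly(t,[(450,150),(595,108),(603,235),(465,290)])))
  print("pkt2",fit(poly(t,[(250,205),(340,180),(360,355),(285,380)])))
for t in ["scene0","s2","s3"]:
  print("panel2",fit(np.vstack([poly(t,[(193,230),(235,222),(250,380),(222,390)]),poly(t,[(352,200),(362,185),(372,325),(365,330)])])))
c,im,d=load("t3")
Y=np.array([np.cos(.1315),np.sin(.1315)])
def ray(uv,z):
    r=rot(c['orientation'])@np.linalg.inv(c['mtx'])@np.array([uv[0],uv[1],1.]); return (c['eye']+r*(z-c['eye'][2])/r[2])
for nm,pts_ in [("bar1",[(95,243),(300,213)]),("bar2",[(445,197),(640,171)]),("ledge1",[(104,118),(320,88)]),("ledge2",[(420,75),(630,45)])]:
    for a,b in pts_:
        p=ray((170+a/5.714,155+b/5.714),203 if 'bar' in nm else 75); print(nm,p.round(1),"x in easel",(p[:2]@Y).round(1))
E
```

```text
panel1 (array([639.5, 184. , 118.8]), 627, 'rms', np.float64(2.17), 'lean', np.float64(0.273), 'yaw', np.float64(0.137))
pkt2 (array([692.8,  27.6, 143.4]), 474, 'rms', np.float64(1.96), 'lean', np.float64(0.283), 'yaw', np.float64(0.124))
panel1 (array([639.5, 183.8, 118.6]), 621, 'rms', np.float64(2.08), 'lean', np.float64(0.273), 'yaw', np.float64(0.13))
pkt2 (array([692.9,  27.7, 143.5]), 476, 'rms', np.float64(2.11), 'lean', np.float64(0.28), 'yaw', np.float64(0.122))
panel2 (array([663.5,   6.3, 115.3]), 250, 'rms', np.float64(1.85), 'lean', np.float64(0.282), 'yaw', np.float64(0.131))
panel2 (array([664. ,   5.6, 115.1]), 252, 'rms', np.float64(2.23), 'lean', np.float64(0.278), 'yaw', np.float64(0.133))
panel2 (array([664.4,   5.1, 115.6]), 251, 'rms', np.float64(2.06), 'lean', np.float64(0.293), 'yaw', np.float64(0.132))
bar1 [605.1 223.8 203. ] x in easel 629.2
bar1 [618.3 130.  203. ] x in easel 630.0
bar2 [625.1  63.5 203. ] x in easel 628.0
bar2 [636.5 -26.3 203. ] x in easel 627.6
ledge1 [696.2 243.6  75. ] x in easel 722.1
ledge1 [710.8 134.4  75. ] x in easel 722.3
ledge2 [717.1  83.7  75. ] x in easel 721.9
ledge2 [731.8 -23.1  75. ] x in easel 722.4
```

Emit:
carry_out(deltas=[[[0,0,0],7.15,1],[[0,0,0],7.15,1],[[0,0,0],7.15,1],[[0,0,0],7.15,1],[[0,0,0],7.15,1],[[0,0,0],7.15,1],[[0,0,0],7.15,1],[[0,0,0],7.15,1],[[0,0,0],7.15,1],[[0,0,0],7.15,1],[[0,0,0],7.15,1],[[0,0,0],7.15,1],[[0,0,0],0.2,1]])

```text
clock: 9.2
eef_pos: [464.0, 161.0, 328.2]
eef_rot: [3.142, 0.001, 0.196]
wrist_force: [-0.8, -0.2, -0.3]
finger_gap: 93.8
```

Emit:
carry_out(deltas=[[[-0.15,3.24,0],0,1],[[-0.15,3.24,0],0,1],[[-0.15,3.24,0],0,1],[[-0.15,3.24,0],0,1],[[-0.15,3.24,0],0,1],[[-0.15,3.24,0],0,1],[[-0.15,3.24,0],0,1],[[-0.15,3.24,0],0,1],[[-0.15,3.24,0],0,1],[[-0.15,3.24,0],0,1],[[-0.15,3.24,0],0,1],[[-0.15,3.24,0],0,1],[[-0.15,3.24,0],0,1],[[-0.15,3.24,0],0,1],[[-0.15,3.24,0],0,1],[[-0.15,3.24,0],0,1],[[0,0,0],0,1],[[0,0,0],0,1]])

```text
clock: 10.7
eef_pos: [544.1, -353.3, 326.9]
eef_rot: [-3.14, 0.002, 0.205]
wrist_force: [0.2, 0.8, 0.1]
finger_gap: 94.1
```

Run:
```python
from h import *
delta([543.3,-351.8,330],11.6)
shot("wrist","w4")
```

```text
pos [ 544.1 -353.3  326.9] rot [-3.1399e+00  1.5000e-03  2.0450e-01] F [0.24 0.83 0.11] gap 94.1 t 10.7
turn 0.12 shift before turn cm [-0.05 -0.16 -0.31]  after turn [-0.05 -0.16 -0.31]
```

View pics/w4.png

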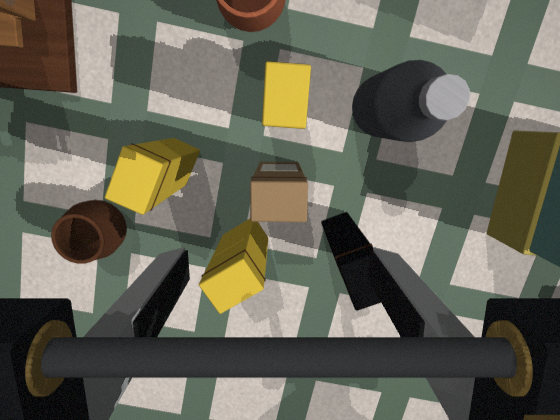

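Run:
```python
from h import *
c,im,d=load("w4"); P=pts(c,d)
q=P[165:232,240:320]; k=np.abs(q[...,2]-160)<7; p=q[k]; 
r=cv2.minAreaRect(p[:,:2].astype(np.float32)); print(len(p),p.mean(0).round(1),r)
# side distances to other packets tops
m=(P[...,2]>140)&(P[...,2]<175)
n,l,st,ce=cv2.connectedComponentsWithStats(m.astype(np.uint8))
for i in range(1,n):
    if st[i,4]>200: pp=P[l==i]; print(ce[i].round(0),pp.mean(0).round(0),cv2.minAreaRect(pp[:,:2].astype(np.float32)))
delta([543.3,-351.8,138],11.6)
```

```text
2390 [ 545.9 -353.8  159.6] ((545.3369140625, -353.75640869140625), (38.112850189208984, 51.72895812988281), 12.212481498718262)
[286.  95.] [ 636. -341.  160.] ((635.62939453125, -341.3628845214844), (51.94251251220703, 38.02601623535156), 7.702767848968506)
[414. 101.] [ 654. -451.  149.] ((655.5588989257812, -456.43927001953125), (45.787010192871094, 34.38418960571289), 19.864219665527344)
[137. 179.] [ 539. -225.  158.] ((537.1522216796875, -223.1197509765625), (38.547664642333984, 52.71369552612305), 76.88931274414062)
[279. 199.] [ 547. -354.  159.] ((545.4082641601562, -353.740966796875), (38.258819580078125, 51.72895812988281), 12.212481498718262)
[358. 278.] [ 487. -444.  158.] ((484.9306335449219, -451.1875305175781), (53.35927200317383, 37.648990631103516), 33.037052154541016)
[232. 282.] [ 458. -326.  158.] ((454.2918701171875, -325.8393859863281), (38.17201614379883, 52.14779281616211), 43.446102142333984)
pos [ 544.2 -352.1  327.6] rot [-3.1404e+00  8.0000e-04  2.0510e-01] F [0.34 0.53 0.47] gap 94.3 t 10.75
turn 0.15 shift before turn cm [-0.07 -0.03 18.96]  after turn [-0.07 -0.03 18.96]
```

Emit:
carry_out(deltas=[[[0.06,0.13,1.5],-0.4,1],[[0,0,3],0,1],[[0,0,3],0,1],[[0,0,3],0,1],[[0,0,3],0,1],[[0,0,2.5],0,1],[[0,0,2],0,1],[[0,0,0.9],0,1],[[0,0,0],0,1],[[0,0,0],0,1]])

```text
clock: 11.58
eef_pos: [545.3, -352.5, 140.8]
eef_rot: [3.141, -0.001, 0.211]
wrist_force: [-0.7, -0.4, 0.8]
finger_gap: 94.0
```

Emit:
carry_out(deltas=[[[0,0,0],0,0.7],[[0,0,0],0,0.62],[[0,0,0],0,0.58],[[0,0,0],0,0.5],[[0,0,0],0,0.5],[[0,0,0],0,0.5],[[0,0,0],0,0.5]], grip_force=18)

```text
clock: 12.17
eef_pos: [544.8, -352.9, 139.8]
eef_rot: [3.142, -0.0, 0.21]
wrist_force: [-0.2, 0.3, 1.8]
finger_gap: 52.1
```

Run:
```python
from h import *
delta([545,-353,138],12)
shot("wrist","w5")
```

```text
pos [ 544.8 -352.9  139.8] rot [ 3.1416 -0.      0.2098] F [-0.24  0.33  1.79] gap 52.1 t 12.1667
turn 0.02 shift before turn cm [0.02 0.01 0.18]  after turn [0.02 0.01 0.18]
```

View pics/w5.png

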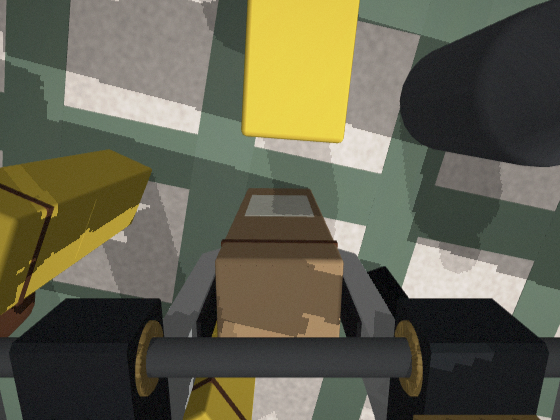

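Emit:
carry_out(deltas=[[[0,0,-0.5],0,0.5],[[0,0,-1],0,0.5],[[0,0,-1.5],0,0.5],[[0,0,-2],0,0.5],[[0,0,-2],0,0.5],[[0,0,-2],0,0.5],[[0,0,-2],0,0.5],[[0,0,-2],0,0.5],[[0,0,-2],0,0.5],[[0,0,-2],0,0.5],[[0,0,-1.5],0,0.5],[[0,0,-0.5],0,0.5],[[0,0,0],0,0.5],[[0,0,0],0,0.5]])

```text
clock: 13.38
eef_pos: [544.7, -352.7, 329.1]
eef_rot: [-3.141, 0.001, 0.21]
wrist_force: [-0.6, -0.3, -3.1]
finger_gap: 52.1
```

Run:
```python
from h import *
delta([500,140,330],7.53)
shot("scene","s6"); crop("s6",110,120,260,310,"s6c")
```

```text
pos [ 544.7 -352.7  329.1] rot [-3.141e+00  5.000e-04  2.099e-01] F [-0.58 -0.34 -3.09] gap 52.1 t 13.3833
turn 4.5 shift before turn cm [  5.89 -49.12  -0.06]  after turn [  2.03 -49.43  -0.06]
s6c 3.1578947368421053
```

View pics/s6c.png

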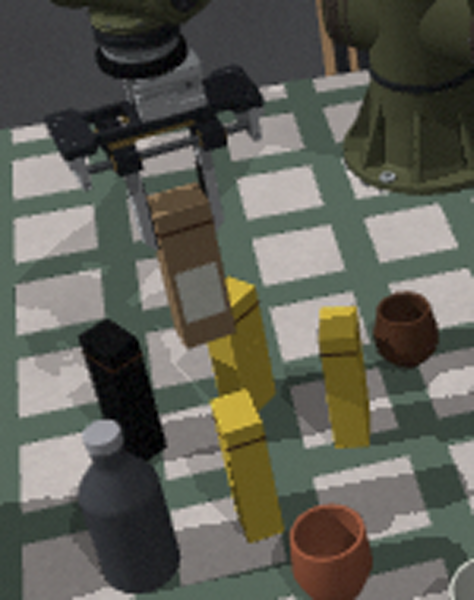

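Emit:
carry_out(deltas=[[[0,-1,0],4.5,0.5],[[0.1,-2,0],0,0.5],[[0.12,-2.8,0],0,0.5],[[0.12,-2.8,0],0,0.5],[[0.12,-2.8,0],0,0.5],[[0.12,-2.8,0],0,0.5],[[0.12,-2.8,0],0,0.5],[[0.12,-2.8,0],0,0.5],[[0.12,-2.8,0],0,0.5],[[0.12,-2.8,0],0,0.5],[[0.12,-2.8,0],0,0.5],[[0.12,-2.8,0],0,0.5],[[0.12,-2.8,0],0,0.5],[[0.12,-2.8,0],0,0.5],[[0.12,-2.8,0],0,0.5],[[0.12,-2.6,0],0,0.5],[[0.12,-2.6,0],0,0.5],[[0.12,-2.6,0],0,0.5],[[0,-1.5,0],0,0.5],[[0,-0.7,0],0,0.5]])

```text
clock: 15.1
eef_pos: [498.7, 141.1, 328.7]
eef_rot: [-3.141, 0.002, 0.133]
wrist_force: [-0.1, -0.3, -2.8]
finger_gap: 51.8
```

Emit:
carry_out(deltas=[[[0,0,-0.5],0,0.5],[[0,0,-1.5],0,0.5],[[0,0,-1.5],0,0.5],[[0,0,-1],0,0.5],[[0,0,0],0,0.5],[[0,0,0],0,0.5]])

```text
clock: 15.6
eef_pos: [499.5, 138.8, 374.6]
eef_rot: [3.142, -0.0, 0.131]
wrist_force: [0.2, 0.3, -3.6]
finger_gap: 52.1
```

Run:
```python
from h import *
delta([673.5,185,375],7.53)
```

```text
pos [499.5 138.8 374.6] rot [ 3.1415e+00 -2.0000e-04  1.3050e-01] F [ 0.23  0.31 -3.6 ] gap 52.1 t 15.6
turn -0.05 shift before turn cm [17.85 -2.32 -0.04]  after turn [17.85 -2.3  -0.04]
```

Emit:
carry_out(deltas=[[[0.8,-0.2,0],0,0.5],[[1.6,-0.2,0],0,0.5],[[2,-0.3,0],0,0.5],[[2,-0.3,0],0,0.5],[[2,-0.3,0],0,0.5],[[2,-0.3,0],0,0.5],[[2,-0.2,0],0,0.5],[[2,-0.2,0],0,0.5],[[1.8,-0.2,0],0,0.5],[[1.2,-0.1,0],0,0.5],[[0.45,0,0],0,0.5],[[0,0,0],0,0.5],[[0,0,0],0,0.5]])

```text
clock: 16.68
eef_pos: [673.3, 185.5, 373.9]
eef_rot: [3.142, 0.001, 0.131]
wrist_force: [0.8, -0.8, -2.9]
finger_gap: 52.2
```

Run:
```python
from h import *
delta([673.5,185,375],7.53)
for n,t in [("scene","s7"),("top","t7"),("wrist","w7")]: shot(n,t)
crop("s7",250,110,390,290,"s7c")
```

```text
pos [673.3 185.5 373.9] rot [3.1415e+00 1.1000e-03 1.3130e-01] F [ 0.85 -0.8  -2.86] gap 52.2 t 16.6833
turn -0.01 shift before turn cm [ 0.02  0.05 -0.11]  after turn [ 0.02  0.05 -0.11]
s7c 3.3333333333333335
```

View pics/s7c.png

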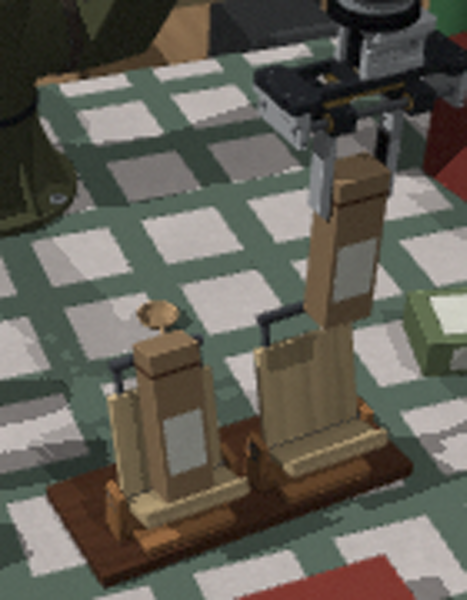

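View pics/w7.png

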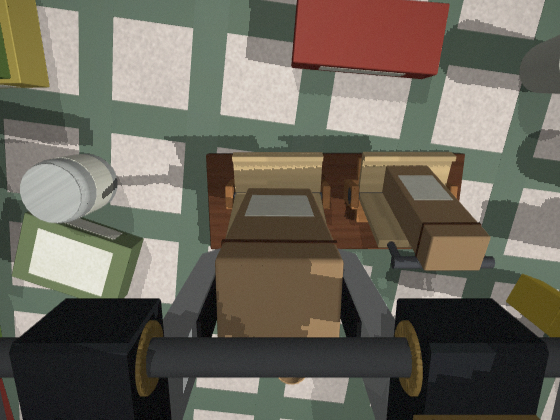

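Run:
```python
from pl import *
A=np.array([[.99137,.1311],[-.1311,.99137]])
r=fit(poly("s7",[(338,210),(380,195),(372,305),(328,318)],(250,110),3.3333)); print(r,"easel xy",A@r[0][:2])
r=fit(poly("s7",[(265,355),(345,335),(350,415),(268,440)],(250,110),3.3333)); print("panel1",r,"easel xy",A@r[0][:2])
s=manip.read_state(); print("tcp easel",A@s['eef_pos'][:2], s['eef_pos'][2])
```

```text
(array([682.9, 194.5, 297.7]), 477, 'rms', np.float64(10.43), 'lean', np.float64(-0.048), 'yaw', np.float64(0.917)) easel xy [702.505523 103.293275]
panel1 (array([641.5, 183.3, 111.7]), 618, 'rms', np.float64(2.05), 'lean', np.float64(0.275), 'yaw', np.float64(0.133)) easel xy [659.994485  97.617471]
tcp easel [691.37626667  95.69964785] 375.27521787355744
```

Run:
```python
from pl import *
A=np.array([[.99137,.1311],[-.1311,.99137]])
for pp in ([(342,225),(380,215),(372,300),(335,308)],[(345,220),(375,215),(368,290),(340,295)]):
  q=poly("s7",pp,(250,110),3.3333); q=q[np.abs(q[:,0]-np.median(q[:,0]))<15]
  r=fit(q); print(r,"easel xy",A@r[0][:2])
```

```text
(array([691.7, 193.3, 300.3]), 277, 'rms', np.float64(1.59), 'lean', np.float64(-0.01), 'yaw', np.float64(0.123)) easel xy [711.072259 100.949951]
(array([691.9, 192. , 308.1]), 209, 'rms', np.float64(1.56), 'lean', np.float64(-0.01), 'yaw', np.float64(0.125)) easel xy [711.100103  99.63495 ]
```

Emit:
carry_out(deltas=[[[0,0.05,1],0,0.5],[[0,0,2.5],0,0.5],[[0,0,2.5],0,0.5],[[0,0,2.5],0,0.5],[[0,0,2.5],0,0.5],[[0,0,2],0,0.5],[[0,0,1.2],0,0.5],[[0,0,0.6],0,0.5],[[0,0,0],0,0.5],[[0,0,0],0,0.5],[[0,0,0],0,0.5]])

```text
clock: 17.75
eef_pos: [673.8, 185.2, 228.5]
eef_rot: [-3.141, -0.002, 0.131]
wrist_force: [0.3, -0.5, -2.7]
finger_gap: 52.0
```

Run:
```python
from h import *
delta([673.5,185,215],7.53)
for n,t in [("scene","s8"),("wrist","w8")]: shot(n,t)
crop("s8",290,170,390,290,"s8c")
s=manip.read_state(); A=np.array([[.99137,.1311],[-.1311,.99137]]); print("tcp easel",A@s['eef_pos'][:2])
```

```text
pos [673.8 185.2 228.5] rot [-3.1414e+00 -2.4000e-03  1.3130e-01] F [ 0.32 -0.49 -2.65] gap 52.0 t 17.75
turn -0.01 shift before turn cm [-0.03  0.01  1.35]  after turn [-0.03  0.01  1.35]
s8c 5.0
tcp easel [692.15452043  95.25947758]
```

View pics/s8c.png

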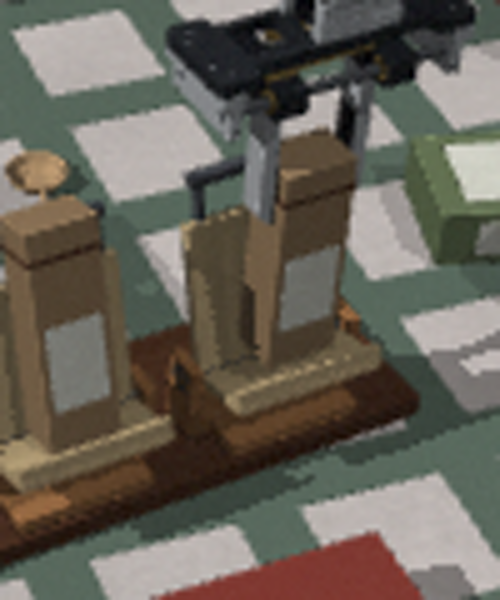

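Emit:
carry_out(deltas=[[[0,0,0.4],0,0.5],[[0,0,0.4],0,0.5],[[0,0,0.2],0,0.5],[[0,0,0],0,0.5],[[0,0,0],0,0.5]], grip_force=10)

```text
clock: 18.27
eef_pos: [673.4, 185.1, 216.5]
eef_rot: [3.142, 0.0, 0.131]
wrist_force: [0.1, 0.0, -3.1]
finger_gap: 52.0
```

Emit:
carry_out(deltas=[[[0,0,0.1],0,0.5],[[0,0,0.1],0,0.5],[[0,0,0],0,0.5]])

```text
clock: 18.52
eef_pos: [673.5, 185.1, 214.8]
eef_rot: [-3.142, -0.0, 0.131]
wrist_force: [-0.8, -0.9, -1.2]
finger_gap: 52.1
```

Run:
```python
import numpy as np
t=np.linspace(0,0.25,11); h=13.68
x=np.round(-1.9*(np.cos(t)-1)-h*np.sin(t),2); z=np.round(1.9*np.sin(t)-h*(np.cos(t)-1),2)
print([[round(float(a),2),0,round(float(b),2)] for a,b in zip(np.diff(x),np.diff(z))],x[-1],z[-1])
```

```text
[[-0.34, 0, 0.05], [-0.34, 0, 0.06], [-0.34, 0, 0.07], [-0.34, 0, 0.08], [-0.33, 0, 0.08], [-0.33, 0, 0.1], [-0.33, 0, 0.1], [-0.33, 0, 0.11], [-0.32, 0, 0.12], [-0.33, 0, 0.13]] -3.33 0.9
```

First a part of the arc, watching the force.

Emit:
carry_out(deltas=[[[-0.17,0,0.02],0,0.5],[[-0.17,0,0.03],0,0.5],[[-0.17,0,0.03],0,0.5],[[-0.17,0,0.03],0,0.5],[[-0.17,0,0.03],0,0.5],[[-0.17,0,0.04],0,0.5],[[0,0,0],0,0.5]], grip_force=8)

```text
clock: 19.1
eef_pos: [663.0, 183.7, 213.1]
eef_rot: [-3.142, -0.0, 0.131]
wrist_force: [-0.7, 1.1, -1.7]
finger_gap: 52.0
```

Run:
```python
from h import *
delta([673.5,185,215],7.53)
for n,t in [("scene","s9"),("wrist","w9")]: shot(n,t)
crop("s9",290,170,390,290,"s9c")
```

```text
pos [663.  183.7 213.1] rot [-3.1416 -0.      0.1313] F [-0.69  1.07 -1.7 ] gap 52.0 t 19.1
turn -0.0 shift before turn cm [ 1.06  0.01 -0.19]  after turn [ 1.06  0.01 -0.19]
s9c 5.0
```

View pics/s9c.png

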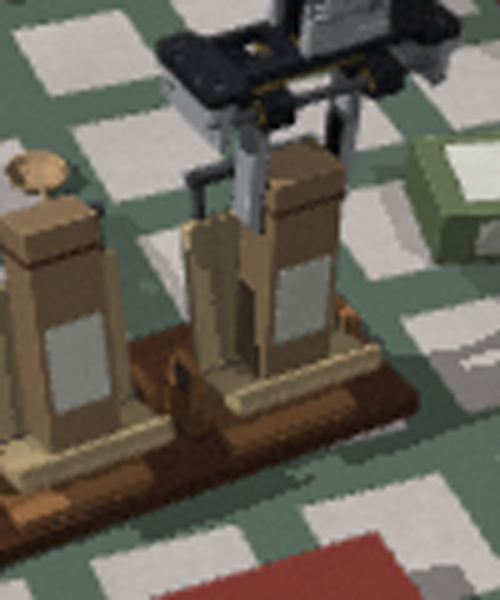

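Emit:
carry_out(deltas=[[[-0.17,0,0.04],0,0.5],[[-0.17,0,0.04],0,0.5],[[-0.17,0,0.04],0,0.5],[[-0.17,0,0.05],0,0.5],[[-0.17,0,0.05],0,0.5],[[-0.16,0,0.05],0,0.5],[[-0.16,0,0.05],0,0.5],[[-0.16,0,0.05],0,0.5],[[0,0,0],0,0.5]])

```text
clock: 19.95
eef_pos: [649.8, 182.0, 209.3]
eef_rot: [3.142, 0.0, 0.131]
wrist_force: [0.0, -0.8, 2.8]
finger_gap: 52.4
```

Run:
```python
from pl import *
delta([673.5,185,215],7.53)
for n,t in [("scene","s10"),("wrist","w10")]: shot(n,t)
crop("s10",290,170,390,290,"s10c")
q=poly("s10",[(275,270),(325,260),(325,330),(275,345)],(290,170),5); print(fit(q))
```

```text
pos [649.8 182.  209.3] rot [3.1416e+00 1.0000e-04 1.3140e-01] F [ 0.01 -0.8   2.76] gap 52.4 t 19.95
turn -0.0 shift before turn cm [ 2.39  0.01 -0.57]  after turn [ 2.39  0.01 -0.57]
s10c 5.0
(array([682.8, 191.1, 127. ]), 164, 'rms', np.float64(1.67), 'lean', np.float64(0.146), 'yaw', np.float64(0.174))
```

View pics/s10c.png

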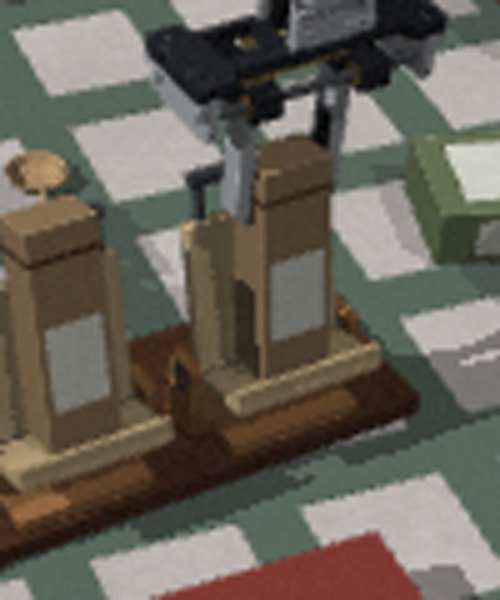

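Emit:
carry_out(deltas=[[[-0.16,0,0.02],0,0.5],[[-0.16,0,0.03],0,0.5],[[-0.16,0,0.04],0,0.5],[[-0.16,0,0.05],0,0.5],[[-0.16,0,0.06],0,0.5],[[0,0,0],0,0.5]], grip_force=6)

```text
clock: 20.55
eef_pos: [641.8, 180.9, 206.8]
eef_rot: [3.141, 0.001, 0.131]
wrist_force: [0.6, -0.4, -2.0]
finger_gap: 52.1
```

Run:
```python
from pl import *
delta([673.5,185,215],7.53)
for n,t in [("scene","s11"),("wrist","w11")]: shot(n,t)
crop("s11",290,170,390,290,"s11c")
q=poly("s11",[(270,270),(322,260),(325,330),(275,345)],(290,170),5); print("pkt",fit(q))
print("panel",fit(poly("s11",[(195,235),(225,225),(232,330),(205,355)],(290,170),5)))
```

```text
pos [641.8 180.9 206.8] rot [3.1415e+00 8.0000e-04 1.3140e-01] F [ 0.58 -0.4  -1.99] gap 52.1 t 20.55
turn -0.0 shift before turn cm [ 3.2   0.01 -0.82]  after turn [ 3.2   0.01 -0.82]
s11c 5.0
pkt (array([680.3, 190.6, 124.4]), 163, 'rms', np.float64(1.72), 'lean', np.float64(0.216), 'yaw', np.float64(0.125))
panel (array([643.6, 146.6, 121.3]), 147, 'rms', np.float64(1.98), 'lean', np.float64(0.271), 'yaw', np.float64(0.177))
```

View pics/s11c.png

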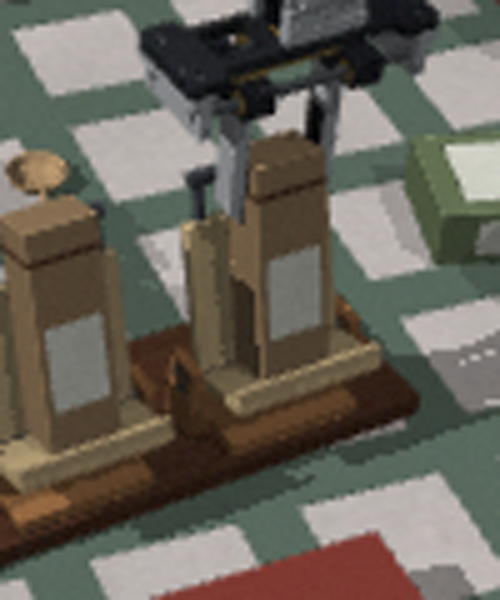

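View pics/w11.png

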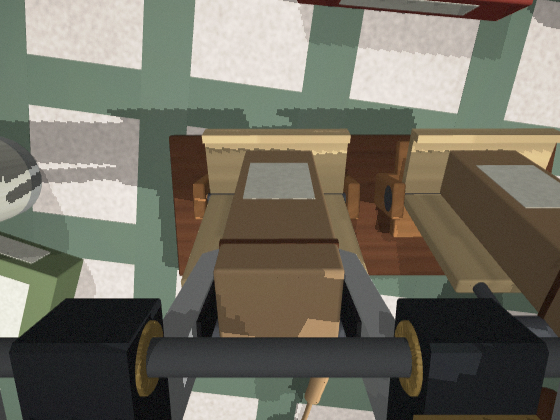

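Emit:
carry_out(deltas=[[[-0.15,0,0.06],0,0.5],[[-0.13,0,0.06],0,0.5],[[-0.1,0,0.06],0,0.5],[[0,0,0],0,0.5],[[0,0,0],0,0.5]], grip_force=4)

```text
clock: 21.07
eef_pos: [638.3, 180.4, 205.5]
eef_rot: [3.142, 0.0, 0.131]
wrist_force: [-0.6, -0.3, -1.3]
finger_gap: 52.0
```

Run:
```python
from pl import *
delta([673.5,185,215],7.53)
for n,t in [("scene","s12")]: shot(n,t)
crop("s12",290,170,390,290,"s12c")
q=poly("s12",[(270,270),(322,260),(325,330),(275,345)],(290,170),5); print("pkt",fit(q))
q=poly("s12",[(265,210),(318,200),(328,330),(275,345)],(290,170),5); print("pkt",fit(q))
print("panel",fit(poly("s12",[(195,235),(225,225),(232,330),(205,355)],(290,170),5)))
```

```text
pos [638.3 180.4 205.5] rot [3.1415e+00 2.0000e-04 1.3130e-01] F [-0.6  -0.3  -1.34] gap 52.0 t 21.0667
turn -0.0 shift before turn cm [ 3.55  0.01 -0.95]  after turn [ 3.55  0.01 -0.95]
s12c 5.0
pkt (array([679. , 190.4, 124.1]), 161, 'rms', np.float64(1.96), 'lean', np.float64(0.207), 'yaw', np.float64(0.159))
pkt (array([673.4, 189.8, 146.5]), 297, 'rms', np.float64(1.98), 'lean', np.float64(0.235), 'yaw', np.float64(0.147))
panel (array([643.6, 146.3, 120.2]), 149, 'rms', np.float64(2.22), 'lean', np.float64(0.265), 'yaw', np.float64(0.221))
```

View pics/s12c.png

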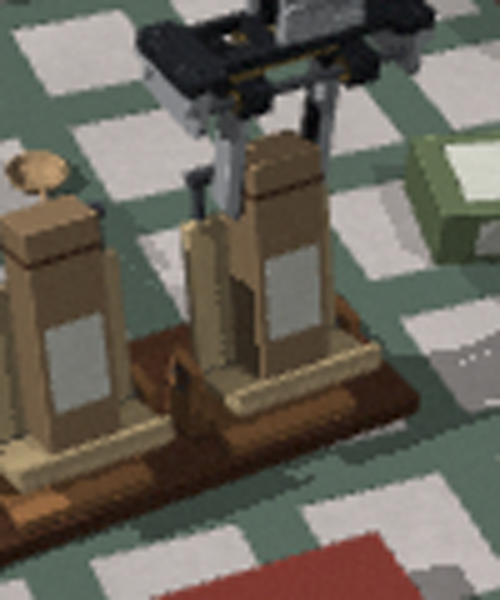

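Emit:
carry_out(deltas=[[[-0.1,0,0.04],0,0.5],[[-0.1,0,0.04],0,0.5],[[-0.1,0,0.05],0,0.5],[[0,0,0],0,0.5],[[0,0,0],0,0.5]], grip_force=4)

```text
clock: 21.53
eef_pos: [635.3, 180.0, 204.2]
eef_rot: [3.142, 0.0, 0.131]
wrist_force: [-1.5, -0.7, 0.6]
finger_gap: 52.0
```

Run:
```python
from pl import *
delta([673.5,185,215],7.53)
shot("scene","s13")
q=poly("s13",[(265,210),(315,200),(325,330),(275,345)],(290,170),5); print("pkt",fit(q))
print("panel",fit(poly("s13",[(195,235),(225,225),(232,330),(205,355)],(290,170),5)))
```

```text
pos [635.3 180.  204.2] rot [3.1415e+00 2.0000e-04 1.3140e-01] F [-1.47 -0.65  0.63] gap 52.0 t 21.5333
turn -0.0 shift before turn cm [ 3.85  0.01 -1.08]  after turn [ 3.85  0.01 -1.08]
pkt (array([672.4, 189.9, 144.9]), 291, 'rms', np.float64(2.0), 'lean', np.float64(0.269), 'yaw', np.float64(0.143))
panel (array([644.3, 146. , 120.3]), 144, 'rms', np.float64(2.13), 'lean', np.float64(0.259), 'yaw', np.float64(0.178))
```

Emit:
carry_out(deltas=[[[0,0,0],0,0.56],[[0,0,0],0,0.57],[[0,0,0],0,0.59],[[0,0,0],0,0.62],[[0,0,0],0,0.67],[[0,0,0],0,0.72],[[0,0,0],0,0.78],[[0,0,0],0,0.78],[[0,0,0],0,0.78],[[0,0,0],0,0.78]])

```text
clock: 22.42
eef_pos: [635.4, 180.1, 204.1]
eef_rot: [3.142, 0.0, 0.131]
wrist_force: [-0.0, 0.9, -0.1]
finger_gap: 73.2
```

Run:
```python
from pl import *
delta([673.5,185,215],7.53)
shot("scene","s14"); shot("wrist","w14"); crop("s14",290,170,390,290,"s14c")
q=poly("s14",[(265,210),(315,200),(325,330),(275,345)],(290,170),5); print("pkt",fit(q))
print("panel",fit(poly("s14",[(195,235),(225,225),(232,330),(205,355)],(290,170),5)))
```

```text
pos [635.4 180.1 204.1] rot [3.1416 0.     0.1313] F [-0.04  0.86 -0.06] gap 73.2 t 22.4167
turn -0.01 shift before turn cm [ 3.84  0.01 -1.09]  after turn [ 3.84  0.01 -1.09]
s14c 5.0
pkt (array([671.8, 190.3, 144.1]), 286, 'rms', np.float64(1.8), 'lean', np.float64(0.272), 'yaw', np.float64(0.154))
panel (array([644. , 146.4, 119.8]), 153, 'rms', np.float64(2.22), 'lean', np.float64(0.279), 'yaw', np.float64(0.135))
```

View pics/s14c.png

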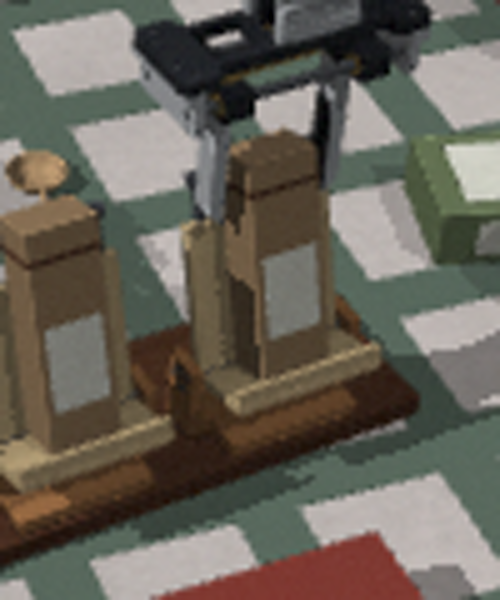

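View pics/w14.png

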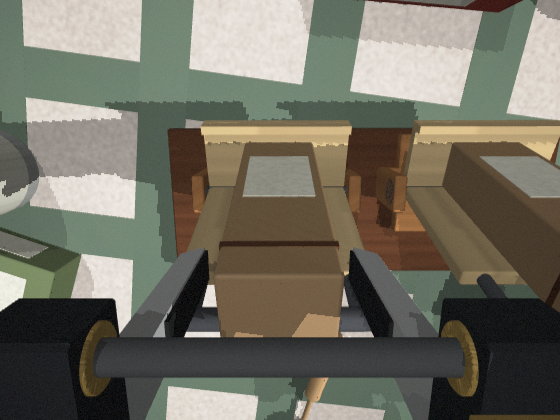

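Emit:
carry_out(deltas=[[[0,0,-0.5],0,0.78],[[0,0,-1],0,0.78],[[0,0,-2],0,0.78],[[0,0,-3],0,0.78],[[0,0,-3],0,0.78],[[0,0,-3],0,0.78],[[-2,0,-1],0,0.78],[[-3,0,0],0,0.78],[[-3,0,0],0,0.78],[[-3,0,0],0,0.78],[[-3,0,0],0,0.78],[[-3,0,0],0,0.78],[[0,0,0],0,0.78],[[0,0,0],0,0.78]])

```text
clock: 23.68
eef_pos: [466.3, 157.8, 341.0]
eef_rot: [-3.141, -0.003, 0.132]
wrist_force: [1.0, 0.2, -0.3]
finger_gap: 73.2
```

Run:
```python
from pl import *
delta([673.5,185,215],7.53)
shot("scene","s15"); shot("wrist","w15"); shot("top","t15"); crop("s15",250,170,390,290,"s15c"); crop("t15",170,155,310,245,"t15c")
print("pkt1",fit(poly("s15",[(265,210),(315,200),(325,330),(275,345)],(290,170),5)))
print("pkt2",fit(poly("s15",[(250,205),(340,180),(360,355),(285,380)])))
print("panel1",fit(poly("s15",[(195,235),(225,225),(232,330),(205,355)],(290,170),5)))
print("panel2",fit(np.vstack([poly("s15",[(193,230),(235,222),(250,380),(222,390)]),poly("s15",[(352,200),(362,185),(372,325),(365,330)])])))
```

```text
pos [466.3 157.8 341. ] rot [-3.1412e+00 -2.9000e-03  1.3170e-01] F [ 0.99  0.21 -0.26] gap 73.2 t 23.6833
turn 0.02 shift before turn cm [20.86  0.03 12.66]  after turn [2.086e+01 2.000e-02 1.266e+01]
s15c 5.0
t15c 5.714285714285714
pkt1 (array([671.7, 190.3, 144.3]), 285, 'rms', np.float64(2.07), 'lean', np.float64(0.28), 'yaw', np.float64(0.168))
pkt2 (array([692.6,  28.2, 143.9]), 463, 'rms', np.float64(1.9), 'lean', np.float64(0.282), 'yaw', np.float64(0.134))
panel1 (array([644. , 146.6, 121. ]), 154, 'rms', np.float64(2.37), 'lean', np.float64(0.268), 'yaw', np.float64(0.099))
panel2 (array([663.5,   6. , 115.6]), 244, 'rms', np.float64(2.14), 'lean', np.float64(0.279), 'yaw', np.float64(0.138))
```

View pics/s15c.png

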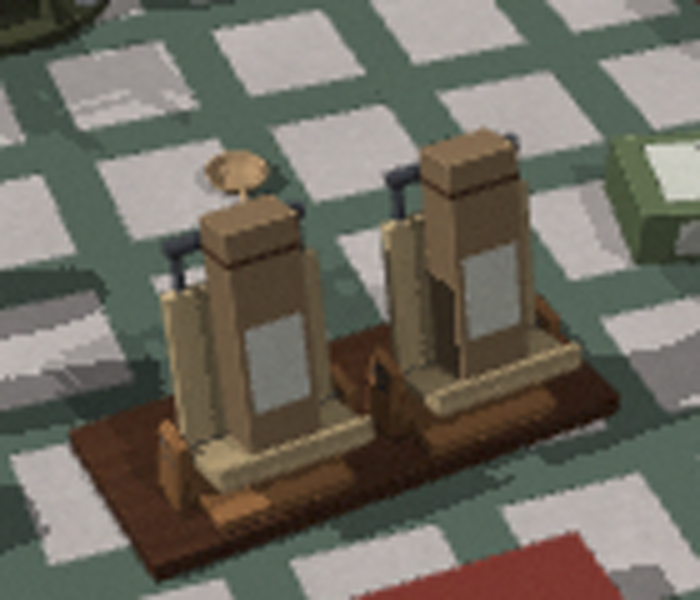

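View pics/t15c.png

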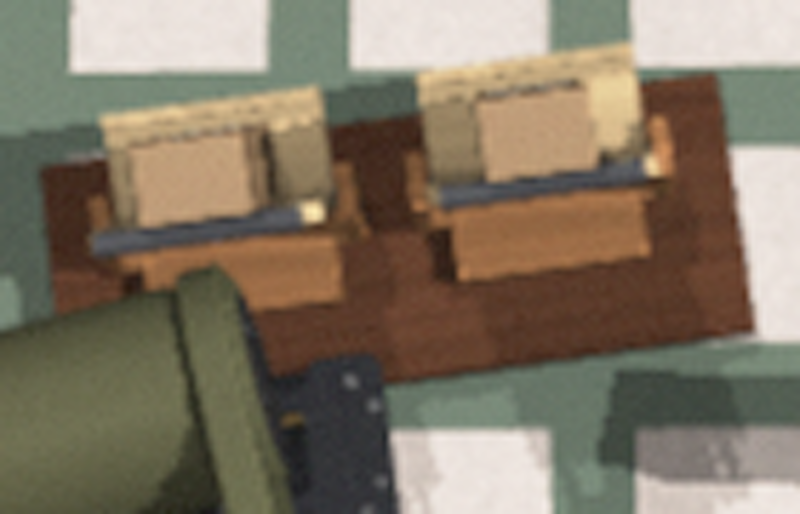

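View pics/w15.png

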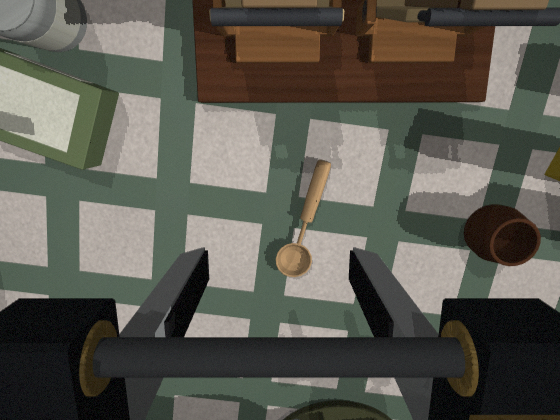

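Run:
```python
from pl import *
A=np.array([[.99137,.1311],[-.1311,.99137]])
c,im,d=load("t15"); P=pts(c,d)
for nm,(u0,v0,u1,v1) in {"p1":(120,125,265,235),"p2":(470,75,610,190)}.items():
    q=P[int(155+v0/5.714):int(155+v1/5.714),int(170+u0/5.714):int(170+u1/5.714)].reshape(-1,3)
    q=q[(q[:,2]>212)&(q[:,2]<245)]; e=(A@q[:,:2].T).T
    print(nm,len(q),"easel mean",e.mean(0).round(1),"z",q[:,2].mean().round(1),"lat range",np.percentile(e[:,1],[3,97]).round(1),cv2.minAreaRect(e.astype(np.float32)))
# front face offset in easel frame at given plane
for t,nm,pp,o,s in [("s15","pkt1",[(265,210),(315,200),(325,330),(275,345)],(290,170),5),("s15","pkt2",[(250,205),(340,180),(360,355),(285,380)],(250,190),5.714)]:
    r=fit(poly(t,pp,o,s)); e=A@r[0][:2]; l=.278; h=np.array([668.5,63]); v=np.array([e[0],r[0][2]])-h
    print(nm,"local x from hinge",v@[np.cos(l),np.sin(l)],"(ideal 43)", "z",v@[-np.sin(l),np.cos(l)])
```

```text
p1 303 easel mean [648.7  95.1] z 223.8 lat range [ 70.5 119.6] ((650.0228271484375, 95.45853424072266), (51.84830093383789, 41.202667236328125), 89.76153564453125)
p2 294 easel mean [647.2 -62.2] z 223.7 lat range [-86.3 -37.9] ((648.705322265625, -62.074134826660156), (51.42852020263672, 40.76826858520508), 89.7756576538086)
pkt1 local x from hinge 43.80480010320356 (ideal 43) z 72.04458118171597
pkt2 local x from hinge 43.18376299467903 (ideal 43) z 71.80584839769888
```

```bash
python3 -c "
from cell import workorder
print(workorder.sign_off())"
```

```text
the job is handed in; nothing more can be done
None
```

I set the empty easel to its neighbour's lean, stood the loose packet on its ledge leaning back against the panel, and handed the job in at about 24 s. The sign-off reports no verdict, so the result rests on my own camera checks.

**Easel:** I pinched the bar and swung the panel from a lean of about 1.00 to 0.27 rad, then let go. About 1 s after release it read 0.273 rad, with the neighbour's panel and packet at 0.28 to 0.29. In the final check it read 0.268 against 0.279.

**Packet:** I gripped the kraft packet by its narrow sides and lowered it until it just touched the ledge. I then tipped it back along an arc on a light grip and opened the fingers slowly.

| Check after the arm moved clear | Set easel | Reference |
|---|---|---|
| Packet lean | 0.28 rad | 0.282 rad (neighbour's packet) |
| Packet top height | 223.8 mm | 223.7 mm (neighbour's packet) |
| Distance from the ledge middle | about 0.3 mm | 0 |
| Front face, from the hinge line | 43.8 mm | 43 mm ideal (neighbour reads 43.2 mm) |
| Turn from square | about 0 (top view) | 0 |

- **Disagreements:** the scene camera's yaw for the packet face read 0.168 rad against the easel's 0.13, still inside the 0.2 rad limit. The last yaw for the partly hidden panel read 0.099. Both come from small, noisy patches.
- **Neighbour and bystanders:** the neighbour's lean was unchanged within camera noise. I did not measure the bystanders one by one, but I saw no contact with any of them.

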